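Mount the stitching clamp on its bench ball and lock it

ROBOT

A 6-joint arm with a two-finger parallel gripper is mounted at the origin on the work surface. World frame = base frame: x ahead of the robot, y to its left, z up, the work surface at z = 0. Lengths are in m, angles in degrees, forces in N, time in s.
With the tool pointing down it reaches from about 0.275 to 1 m from the base axis. Payload 8.4 kg.
Tool frame: the origin (TCP) lies at the centre of the arm's flange, where the gripper is bolted on; the fingertips stand 173 mm ahead of it and the grasp point (between the pads) lies ahead of it (manip.grip_point_offset is the z of the grasp point in the tool frame, in m); z points along the fingers, y is the line along which they close (so a half turn about z gives the same grasp; the last joint's range is limited). The gripper opens to 85 mm and grips with 20 to 120 N. Pads are 22 mm wide; open, the fingers measure 114 mm over their backs; the gripper's body (76 mm by 85 mm) begins 54 mm behind the grasp point. The pads swing forward as they close: fully open they stand 13 mm farther back than shut.
Start: joints at [-70.038, 20.225, 93.587, -0, 66.188, -0.138], TCP at [0.215, -0.587, 0.405] pointing down, gripper open.
Joint ranges: [-150.9, 150.9], [-52.94, 120.26], [3.33, 152.33], [-74.26, 254.26], [0, 154.13], [-172.89, 172.89]. Speed limits (degrees/s): [127.2, 127.2, 159.86, 180, 180, 180].

INTERFACE

Orientations are given as a 3x3 rotation matrix whose columns are the frame's x, y, z axes.
In Python, from station import monitor, cams, job_done, models, manip gives the robot as it stands.
- The arm moves only by the shell command python3 -m crank 'ROWS' [FORCE]. ROWS is JSON, one flat list of numbers, 5 for each row, row after row: the closure in counts, from 0 (fully open) to 255 (shut), then the shift along the world's x, y, z in mm, then the turn about the world's z in rad. A call has 1 to 20 rows; each row is the pose to reach, as a shift and turn from the pose commanded when the call began; what a row does not reach only later rows make up. A row lasts 1/12 s, in which the tool goes at most 41.7 mm and 7.16 degrees, less where a joint would pass 70% of its speed; a pose out of reach is approached as far as the arm can. A call with a gripper value outside its range is refused whole. The fingers move at their own pace and stop on an object; FORCE is the grip in N (left out, the last holds). Time passes only in rows, so rows that repeat a pose let the fingers close. It gives the time, the measured TCP pose, the force, the opening and the grip force at its end, in the units of the state.
- monitor.observe(): the state, without advancing time (a new reading comes with each control period).
- cams.grab_frame(name): name is "scene" or "side" or "wrist"; returns the picture (400x640x3 uint8, red, green, blue); there is no depth.
- cams.calibration(name): a dict with "mtx" (3x3 intrinsics, pixels), "origin" and "attitude" of the camera in the world. Camera axes: x right, y down, z forward; pixel columns grow to the right and rows downward; lengths in m; the calibration is good to about 2 mm. The wrist camera is an equidistant fisheye: a pixel r from the principal point sees the ray r / f radians off the axis. A picture is of the moment at which its call begins: read the wrist's pose just before it. calibration takes no time and is no camera call; for the wrist camera it gives the pose at the moment of the call.
- job_done(): hands the job in; it is judged then, once.
Trained networks look in the newest picture that a camera, given by its name, has taken for a name from the list of things; names that differ only in an ending like _2 or _b are one class to them, and where a whole thing is asked for, a point or a joint stands for the part that bears it (a point fixed in the world has none). Each returns a list of dicts, best first, with "confidence" (0 to 1); they miss things now and then, are a little off and sometimes report something else, mostly with a low value. They report only what shows in the picture. A call takes as long as a camera call. They do not tell look-alikes from the thing itself.
- models.masks_of(label, camera): "pixels" (400x640 bool, what is visible of it) and "extent" ([left, top, width, height] in pixels, round what is visible of it).
- models.spot_point(label, camera): "position" ([row, column] in pixels: a listed point, or the origin of a listed thing).
The state is a dict: "time_s": time; "qpos": joint angles; "joint_velocities": joint speeds; "tau": joint torques, N m; "ee_pos": TCP position; "eef_rot": TCP orientation; "force": force on the tool from outside, world axes, zero at the start; "torque": the same for the moment, N m; "width": opening from 0.0 (shut) to 1.0 (fully open); "gripper_force": force on a finger pad.
Only numpy, scipy, OpenCV 4.12 (cv2) and the standard library are available. Lean on these libraries where they do the work, as an engineer would, in place of code of your own. Each camera call takes 0.05 s, during which the arm holds its last target. There are 200 camera calls.

TASK

The leatherworker's stitching clamp is parked in its wooden tray and belongs on the steel ball of the bench mount. Raise the clamp's red locking handle all the way up, then, with the handle still up, lower the clamp upright onto the ball until it sits fully down on the round shoulder (any way round; set it down, do not drop it), and press the red handle fully down to lock it. Let go, and leave the other tools on the bench where they are.

Things in the scene. Friction and masses are not known exactly. Their poses are not given: they have to be found in the camera images.
- clamp: Loose stitching clamp, about 0.85 kg: pale wooden jaws upright on a blue steel socket block, red handle on the block's +x side. Origin at the centre of the block's underside, z up. Block 60 x 60 mm, 60 mm high, open underneath: a square bore 44 mm wide, 50 mm deep, for the 40 mm ball.
- jaws (a point): Where to grip the clamp: the middle of the wooden jaws, at x -8, y 0, z 122 mm of the clamp. The jaws are fixed together: one upright piece 34 mm thick along the clamp's y, 56 mm along its x, from z 60 to z 146 mm (24 mm above this point). Brass screw ends stick out to 25 mm either side at z 76 mm.
- handle_hinge (a point): On the red handle's hinge axis, which runs along the clamp's y; at x 36, y 0, z 66 mm of the clamp.
- socket (a point): Point on the clamp's axis, 28 mm above its underside, inside the bore: it coincides with the ball's centre when the clamp is seated.
- lock_handle (a joint): Angle of the red handle: 0 = fully down (level, along the clamp's +x), grows as its end rises, stop at 1.25 rad. Stiff hinge (about 0.05 N m; under 1 N lifts its end), stays where it is left. Down, a steel toe on it reaches into the bore and locks under the ball, or keeps the ball out if it is not yet in; raised, the toe swings out clear below the handle.
- handle_knob (a point): Centre of the red cross-bar at the end of the handle: a round bar of 20 mm diameter, 26 mm long along the clamp's y, 85 mm from the hinge axis. It turns freely on the arm, like a roller, so it can be pinched across its 26 mm from above and led round the hinge without turning the hand. The arm between is 12 mm wide.
- mount: Fixed bench mount: dark steel plate 110 x 110 x 10 mm, on it a round shoulder of 84 mm diameter whose top is 22 mm above the bench, an 18 mm neck and a steel ball of 40 mm diameter. Origin under its centre, on the bench.
- ball_center (a point): Centre of the ball, 50 mm above the bench. The seated clamp's underside rests on the shoulder, 28 mm below this point.
- tray: Fixed pale wooden parking tray, 82 x 82 mm, floor 6 mm thick, rim 16 mm above the bench, 3 mm of play round the clamp's block. Origin under its centre. The clamp stands in it with the handle over the rim's open side (tray's +x). Lift the clamp straight up out of it.
- wax_tin: Bystander: brass tin, 60 mm across, 32 mm high; origin under its centre.
- awl: Bystander: awl with dark wooden handle, lying flat; origin under it.
- mallet: Bystander: wooden mallet, lying; origin under it.
- spool: Bystander: thread spool, 48 mm across, 56 mm high, standing; origin under its centre.
- burnisher: Bystander: dark turned wooden edge burnisher, 44 mm across, 90 mm high, standing; origin under its centre.
- water_mug: Bystander: terracotta mug, 76 mm across, 85 mm high; origin under its centre.
- shears: Bystander: open shears with blue handles, about 210 mm long, lying; origin near the pivot.
Mind the look-alikes: they are no part of the job. What is shaped like the clamp but orange is not meant.

How it is judged:
By the outcome, as a careful person would: the job done as asked, in the order asked, and still so for the second after the job is handed in, with the robot touching nothing.
It also fails if it takes over 69 s, if anything falls off the work surface, if the arm or the gripper's body presses on something with over 40 N, if the wrist force passes 120 N, or if a joint passes its speed limit or range.

## Working session

There is one attempt and no reset: what is moved stays moved. The work goes in short steps, Python scripts to look and compute and a shell command to move; the robot and the scene stay as the last step left them, time stands still between calls to the robot, and variables do not carry over. Pictures are saved under pics/ and viewed, at most 10 in all, crops included, and the job is handed in when it is done.

```bash
mkdir -p pics; ls; cat > h.py <<'E'
import numpy as np, cv2
from station import monitor, cams, job_done, models, manip
def ray(cam,rc,c=None):
    c=c or cams.calibration(cam); K=np.array(c["mtx"]); R=np.array(c["attitude"]); o=np.array(c["origin"])
    x=(rc[1]-K[0,2])/K[0,0]; y=(rc[0]-K[1,2])/K[1,1]
    if cam=="wrist":
        r=np.hypot(x,y); s=np.sin(r)/r if r>1e-9 else 1; d=np.array([x*s,y*s,np.cos(r)])
    else: d=np.array([x,y,1.])
    d=R@d; return o,d/np.linalg.norm(d)
def atz(cam,rc,z,c=None):
    o,d=ray(cam,rc,c); return o+d*(z-o[2])/d[2]
def tri(rays):
    A=0;b=0
    for o,d in rays:
        P=np.eye(3)-np.outer(d,d); A=A+P; b=b+P@o
    p=np.linalg.solve(A,b); return p,[float(np.linalg.norm(np.cross(p-o,d)))*1000 for o,d in rays]
def proj(cam,p,c=None):
    c=c or cams.calibration(cam); K=np.array(c["mtx"]); q=np.array(c["attitude"]).T@(np.array(p)-np.array(c["origin"]))
    if cam=="wrist":
        t=np.arctan2(np.hypot(q[0],q[1]),q[2]); n=np.hypot(q[0],q[1]); x,y=q[0]/n*t,q[1]/n*t
    else: x,y=q[0]/q[2],q[1]/q[2]
    return [K[1,1]*y+K[1,2],K[0,0]*x+K[0,2]]
E
python3 - <<'E'
from h import *
print(manip.grip_point_offset)
for c in("scene","side"):
    im=cams.grab_frame(c); cv2.imwrite(f"pics/{c}0.png",im[:,:,::-1])
    print(c,cams.calibration(c)["origin"])
    for l in("clamp","jaws","handle_hinge","socket","handle_knob","mount","ball_center","tray"):
        for r in models.spot_point(l,c)[:4]: print(l,np.round(r["position"],1),round(r["confidence"],2))
E
```

```text
pics
0.1547
scene [ 0.94409574 -0.45995703  1.14555795]
clamp [217.7 260.6] 0.97
clamp [262.7 293.1] 0.81
clamp [253.3 239.3] 0.63
clamp [282.1 163.6] 0.61
jaws [241.8 290.2] 0.97
jaws [196.  252.8] 0.92
jaws [271.  149.1] 0.75
jaws [234.5 233.3] 0.7
handle_hinge [255.3 223.3] 0.95
handle_hinge [266.9 153. ] 0.89
handle_hinge [196.6 183. ] 0.89
handle_hinge [262.4 297.9] 0.67
socket [209.7 257.5] 0.92
socket [253.9 292.5] 0.9
socket [194.3 186.5] 0.74
socket [248.3 238.5] 0.63
handle_knob [279.  203.9] 0.76
handle_knob [243.4 137.5] 0.72
handle_knob [170.8 258.5] 0.49
handle_knob [288.3 312.3] 0.47
mount [169.4 381. ] 0.95
mount [254.9 290.2] 0.65
ball_center [160.1 382.9] 0.71
ball_center [202.5 462.5] 0.36
ball_center [333.3 307.4] 0.18
tray [153.1 453.1] 0.71
tray [262.8 294.2] 0.53
side [ 0.44000598 -0.8495699   0.83936153]
clamp [322.7 305.3] 0.96
clamp [328.3 196.6] 0.77
clamp [284.8 278.7] 0.71
clamp [281.8 353.2] 0.64
jaws [288.7 295.5] 0.88
jaws [388.7 262.6] 0.83
jaws [254.  276.8] 0.63
jaws [253.3 348.3] 0.55
handle_hinge [269.4 363.1] 0.94
handle_hinge [316.2 200.5] 0.87
handle_hinge [260.2 265.6] 0.83
handle_hinge [315.6 305.8] 0.82
socket [327.5 191.6] 0.94
socket [316.  301.7] 0.85
socket [275.9 351.8] 0.6
handle_knob [274.4 401.8] 0.87
handle_knob [327.3 232.5] 0.87
handle_knob [352.  313.5] 0.72
handle_knob [243.2 250.1] 0.62
mount [188.7 322.5] 0.9
ball_center [175.8 318. ] 0.78
ball_center [187.9 325. ] 0.26
tray [285.3 350.1] 0.52
```

View pics/scene0.png

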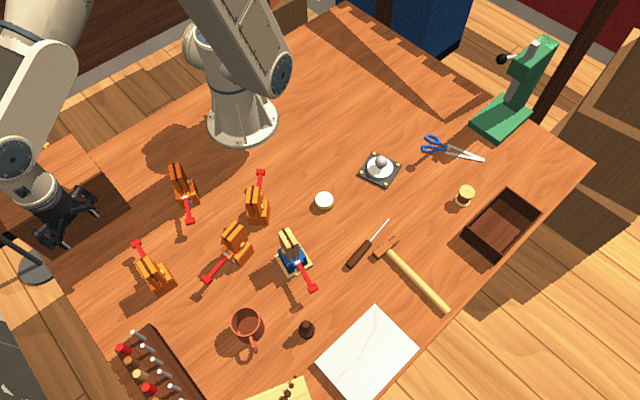

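View pics/side0.png

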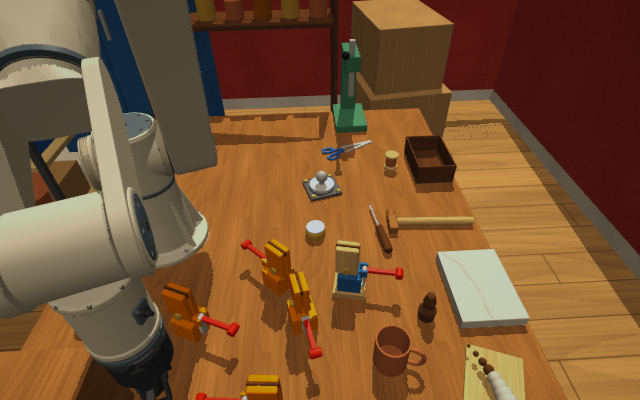

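Five clamp shapes show up in the scene picture. Four have orange blocks, at about col,row (183,185), (257,205), (235,243) and (153,272), with none in a tray. The one at (293,258), side picture (350,280), has a blue block and stands in the pale tray, so it fits the description. The mount is at scene (380,168), side (321,185).

```bash
python3 - <<'E'
from h import *
P={"origin":([262.7,293.1],[281.8,353.2]),"jaws":([241.8,290.2],[253.3,348.3]),"hinge":([262.4,297.9],[269.4,363.1]),"knob":([288.3,312.3],[274.4,401.8]),"socket":([253.9,292.5],[275.9,351.8]),"ball":([160.1,382.9],[175.8,318]),"mount":([169.4,381],[188.7,322.5])}
for k,(a,b) in P.items(): print(k,*[np.round(x,4) for x in tri([ray("scene",a),ray("side",b)])])
for l in("wax_tin","awl","mallet","water_mug","burnisher"):
    r=models.spot_point(l,"scene")
    if r: print(l,np.round(atz("scene",r[0]["position"],0),3))
for o in([195,185],[205,257],[243,235],[272,153]): print("orange",np.round(atz("scene",o,0.05),3))
s=monitor.observe(); print(s["ee_pos"],np.round(s["eef_rot"],3),s["width"],s["force"])
a=cv2.imread("pics/scene0.png")[190:310,200:360]; b=cv2.imread("pics/side0.png")[220:340,280:440]
cv2.imwrite("pics/crop.png",cv2.resize(np.hstack([a,b]),None,fx=2.5,fy=2.5,interpolation=2))
E
```

```text
origin [ 0.5401 -0.2254  0.0234] [0.0243 0.0243]
jaws [ 0.5254 -0.2133  0.1213] [0.6826 0.6826]
hinge [ 0.5642 -0.2242  0.0689] [0.7852 0.7852]
knob [ 0.6519 -0.2496  0.0787] [4.0267 4.0267]
socket [ 0.532  -0.2183  0.0459] [6.0363 6.0363]
ball [0.4708 0.2168 0.0352] [2.2637 2.2637]
mount [ 0.4804  0.2053 -0.0071] [4.0308 4.0308]
wax_tin [ 0.449 -0.023  0.   ]
awl [ 0.639 -0.027  0.   ]
mallet [ 0.795 -0.001  0.   ]
water_mug [ 0.602 -0.425  0.   ]
burnisher [ 0.708 -0.319  0.   ]
orange [ 0.158 -0.329  0.05 ]
orange [ 0.335 -0.19   0.05 ]
orange [ 0.391 -0.313  0.05 ]
orange [ 0.308 -0.531  0.05 ]
[ 0.21478094 -0.58694921  0.40467838] [[ 0.939  0.344 -0.   ]
 [ 0.344 -0.939 -0.   ]
 [-0.     0.    -1.   ]] 0.9982075207991861 [ 0.37920561 -0.53820191  0.49730577]
```

View pics/crop.png

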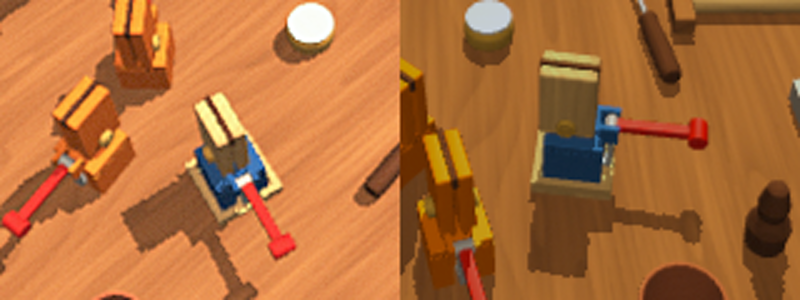

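The crop confirms it: the blue-block clamp stands in the pale tray, its red handle is level, and the neighbours are orange. I'll move above it and look from close by.

```bash
python3 -m crank '[100,405,347,0,-0.63,100,405,347,0,-0.63,100,405,347,0,-0.63,100,405,347,0,-0.63,100,405,347,0,-0.63,100,405,347,0,-0.63,100,405,347,0,-0.63,100,405,347,0,-0.63,100,405,347,0,-0.63,100,405,347,0,-0.63,100,405,347,0,-0.63,100,405,347,0,-0.63,100,405,347,0,-0.63,100,405,347,0,-0.63,100,405,347,0,-0.63,100,405,347,0,-0.63,100,405,347,0,-0.63,100,405,347,0,-0.63,100,405,347,0,-0.63,100,405,347,0,-0.63]' 30
cat > look.py <<'E'
from h import *
import sys
n=sys.argv[1]; s=monitor.observe(); c=cams.calibration("wrist"); im=cams.grab_frame("wrist"); cv2.imwrite(f"pics/{n}.png",im[:,:,::-1])
print(np.round(s["ee_pos"],4),np.round(s["eef_rot"],3).tolist(),s["width"],s["time_s"],np.round(s["qpos"],1))
for l in sys.argv[2:]:
    l,z=l.split(":")
    for r in models.spot_point(l,"wrist")[:3]: print(l,np.round(r["position"],1),round(r["confidence"],2),np.round(atz("wrist",r["position"],float(z),c),4))
E
python3 look.py w1 jaws:.128 handle_hinge:.072 handle_knob:.072 clamp:.006 tray:0 socket:.034
```

```text
time_s: 2.82
ee_pos: [0.6192, -0.2408, 0.4049]
eef_rot: [[0.961, -0.277, 0.0], [-0.277, -0.961, -0.0], [0.0, 0.0, -1.0]]
force: [-0.1, -0.5, 0.2]
width: 0.607
gripper_force: 0.0
[ 0.6192 -0.2408  0.4049] [[0.961, -0.277, 0.0], [-0.277, -0.961, -0.0], [0.0, 0.0, -1.0]] 0.6070227892312086 2.8167 [-21.4  23.7  88.4  -0.   67.9  84.7]
jaws [302.4 321.2] 0.85 [ 0.5194 -0.2158  0.128 ]
jaws [357.3 421.1] 0.65 [ 0.4075 -0.3018  0.128 ]
jaws [320.9 564.8] 0.57 [ 0.3614 -0.5145  0.128 ]
handle_hinge [325.8 543.8] 0.7 [ 0.3041 -0.5231  0.072 ]
handle_hinge [233.8 312.6] 0.59 [ 0.5681 -0.221   0.072 ]
handle_hinge [153.  314.1] 0.32 [ 0.6489 -0.246   0.072 ]
handle_knob [156.4 314.9] 0.75 [ 0.6455 -0.2459  0.072 ]
handle_knob [274.5 500. ] 0.65 [ 0.4424 -0.4329  0.072 ]
handle_knob [ 96.6 114. ] 0.48 [ 0.78   -0.0506  0.072 ]
clamp [288.1 526. ] 0.87 [ 0.3393 -0.5254  0.006 ]
clamp [241.7 315.6] 0.78 [ 0.5312 -0.2133  0.006 ]
socket [295.4 535.2] 0.9 [ 0.3411 -0.5262  0.034 ]
```

View pics/w1.png

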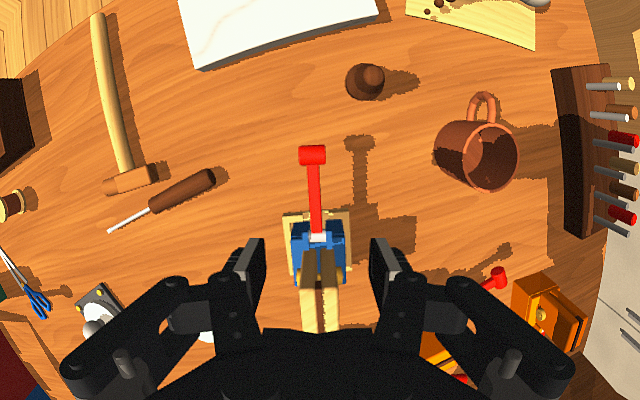

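```bash
python3 -m crank '[100,29,-6,0,0,100,29,-6,-40,0,100,29,-6,-80,0,100,29,-6,-120,0,100,29,-6,-150,0,100,29,-6,-165,0,100,29,-6,-178,0,100,29,-6,-178,0,100,29,-6,-178,0,255,29,-6,-178,0,255,29,-6,-178,0,255,29,-6,-178,0,255,29,-6,-178,0,255,29,-6,-178,0,255,29,-6,-178,0,255,29,-6,-178,0]' 30
python3 look.py w2
```

```text
time_s: 4.5
ee_pos: [0.6494, -0.2462, 0.2273]
eef_rot: [[0.961, -0.276, 0.002], [-0.276, -0.961, -0.001], [0.002, 0.0, -1.0]]
force: [5.2, -2.6, 0.6]
width: 0.303
gripper_force: 32.0
[ 0.6494 -0.2462  0.2273] [[0.961, -0.276, 0.002], [-0.276, -0.961, -0.001], [0.002, 0.0, -1.0]] 0.30333059596639994 4.5 [-20.9  37.   91.2  -0.   51.7  85.1]
```

View pics/w2.png

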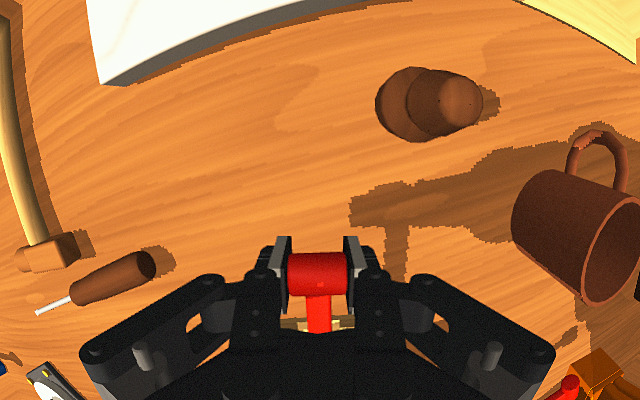

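```bash
python3 -m crank '[255,-0.6,0.2,10.6,0,255,-2.5,0.7,21,0,255,-5.7,1.6,31,0,255,-10,2.9,41,0,255,-15.4,4.5,50,0,255,-22,6.3,58,0,255,-29.3,8.5,65,0,255,-37.6,10.8,71.5,0,255,-46.5,13.4,76.7,0,255,-56,16,81,0,255,-58,16.5,81.5,0,255,-58,16.5,81.5,0,255,-58,16.5,81.5,0]' 30
python3 - <<'E'
from h import *
ims=[cams.grab_frame(c) for c in("scene","side","wrist")]
cv2.imwrite("pics/up.png",cv2.resize(np.hstack([ims[0][180:320,220:380],ims[1][170:310,280:440],ims[2][260:400,240:400]])[:,:,::-1],None,fx=1.6,fy=1.6,interpolation=2))
E
```

```text
time_s: 5.63
ee_pos: [0.5905, -0.2296, 0.3093]
eef_rot: [[0.961, -0.276, 0.002], [-0.276, -0.961, -0.001], [0.002, 0.001, -1.0]]
force: [2.7, -4.7, 5.9]
width: 0.299
gripper_force: 33.1
```

View pics/up.png

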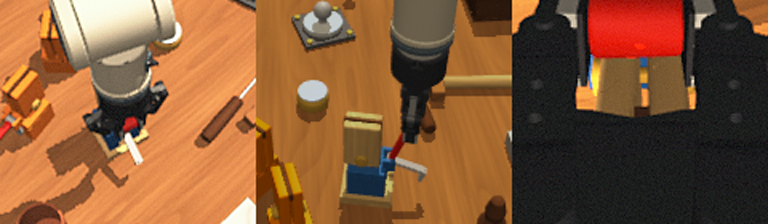

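```bash
python3 -m crank '[255,-3,0.8,0.5,0,255,-6,1.6,1,0,255,-6,1.6,1,0,255,-6,1.6,1,0]' 30
```

```text
time_s: 6.12
ee_pos: [0.5858, -0.2284, 0.3115]
eef_rot: [[0.961, -0.276, 0.006], [-0.276, -0.961, -0.003], [0.007, 0.001, -1.0]]
force: [5.5, -5.7, 11.0]
width: 0.297
gripper_force: 33.5
```

```bash
python3 -m crank '[100,5,-1.5,-1,0,100,5,-1.5,-1,0,100,5,-1.5,-1,0,60,5,-1.5,-1,0,60,5,-1.5,-1,0,60,5,-1.5,30,0,60,5,-1.5,70,0,60,5,-1.5,110,0,60,5,-1.5,110,0]' 30
python3 look.py w3 jaws:.128 handle_hinge:.072 handle_knob:.153 clamp:.006 tray:0
python3 - <<'E'
from h import *
for c in("scene","side"):
    im=cams.grab_frame(c); cv2.imwrite(f"pics/{c}3.png",im[:,:,::-1])
    for l in("handle_knob","jaws","handle_hinge","ball_center"):
        for r in models.spot_point(l,c)[:5]: print(c,l,np.round(r["position"],1),round(r["confidence"],2))
E
```

```text
time_s: 6.87
ee_pos: [0.5913, -0.2299, 0.4272]
eef_rot: [[0.961, -0.276, 0.01], [-0.276, -0.961, -0.004], [0.011, 0.001, -1.0]]
force: [1.9, -0.6, 1.3]
width: 0.765
gripper_force: 0.0
[ 0.5913 -0.2299  0.4272] [[0.961, -0.276, 0.01], [-0.276, -0.961, -0.004], [0.011, 0.001, -1.0]] 0.7647223170555977 6.8667 [-21.4  19.8  91.3   0.   68.3  84.6]
jaws [266.3 324.2] 0.92 [ 0.5205 -0.2167  0.128 ]
jaws [301.9 563.3] 0.84 [ 0.3519 -0.5156  0.128 ]
jaws [327.6 425.1] 0.7 [ 0.4078 -0.3053  0.128 ]
handle_hinge [307.8 540.8] 0.91 [ 0.302  -0.5184  0.072 ]
handle_hinge [206.6 316. ] 0.64 [ 0.5651 -0.2212  0.072 ]
handle_hinge [289.3 440.6] 0.6 [ 0.4128 -0.3451  0.072 ]
handle_knob [255.5 494.1] 0.81 [ 0.4903 -0.3823  0.153 ]
handle_knob [363.1 461. ] 0.64 [ 0.3531 -0.3392  0.153 ]
clamp [273.2 523.3] 0.95 [ 0.3324 -0.5235  0.006 ]
clamp [325.  339.2] 0.85 [ 0.3504 -0.1972  0.006 ]
clamp [217.6 318.7] 0.64 [ 0.531 -0.215  0.006]
scene handle_knob [259.  299.6] 0.68
scene handle_knob [277.8 209. ] 0.67
scene handle_knob [241.8 138.2] 0.61
scene handle_knob [278.6 411.6] 0.53
scene handle_knob [218.2 189.4] 0.52
scene jaws [175.7 178.7] 0.84
scene jaws [194.4 254.4] 0.8
scene jaws [270.2 148.5] 0.78
scene jaws [253.5 288.8] 0.72
scene jaws [235.4 233.4] 0.66
scene handle_hinge [258.5 299. ] 0.8
scene handle_hinge [253.3 226.5] 0.8
scene handle_hinge [194.2 257.8] 0.79
scene handle_hinge [195.1 181.4] 0.67
scene handle_hinge [269.  152.2] 0.64
scene ball_center [159.9 382. ] 0.8
side handle_knob [328.9 232.1] 0.73
side handle_knob [248.6 381.3] 0.6
side jaws [288.2 294.3] 0.95
side jaws [254.2 351.8] 0.88
side jaws [298.  171.8] 0.87
side jaws [256.4 275.9] 0.83
side jaws [389.6 264.3] 0.75
side handle_hinge [259.  266.7] 0.78
side handle_hinge [270.1 363.8] 0.7
side handle_hinge [313.4 201.1] 0.65
side handle_hinge [317.5 306.8] 0.56
side ball_center [174.5 319.8] 0.8
```

View pics/side3.png

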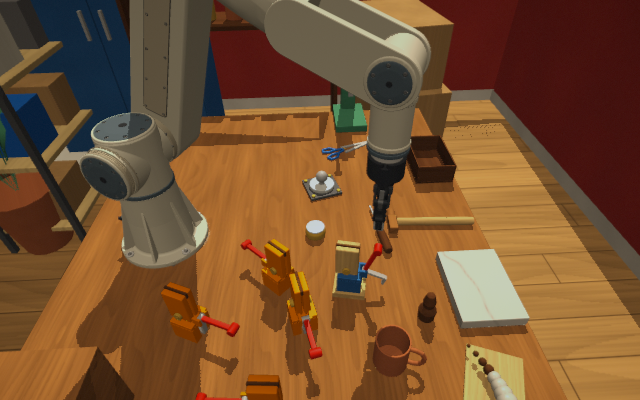

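```bash
python3 - <<'E'
from h import *
u=np.array([.961,-.276,0]); O=np.array([.5331,-.2128,.006])
for cam in("scene","side"):
    c=cams.calibration(cam); 
    print(cam,"jaws",np.round(proj(cam,O-.008*u+[0,0,.122],c)),"hinge",np.round(proj(cam,O+.036*u+[0,0,.066],c)))
    for a in(.9,1.05,1.15,1.25): print(a,np.round(proj(cam,O+(.036+.085*np.cos(a))*u+[0,0,.066+.085*np.sin(a)],c),1))
im=cv2.imread("pics/side3.png")[235:285,340:400].astype(int)
m=(im[...,2]>130)&(im[...,1]<60); ys,xs=np.nonzero(m); print([(r+235,xs[ys==r].min()+340,xs[ys==r].max()+340) for r in sorted(set(ys))])
a=cv2.imread("pics/scene3.png")[225:285,270:330].astype(int)
m=(a[...,2]>130)&(a[...,1]<60); ys,xs=np.nonzero(m); print([(r+225,xs[ys==r].min()+270,xs[ys==r].max()+270) for r in sorted(set(ys))])
# ball circle
P=[([160.1,382.9],[175.8,318]),([159.9,382],[174.5,319.8])]
for p in P: print(tri([ray("scene",p[0]),ray("side",p[1])]), atz("scene",p[0],.05),atz("side",p[1],.05))
for cam in("scene","side"):
    r=models.spot_point("mount",cam)[0]; print(atz(cam,r["position"],0))
E
```

```text
scene jaws [240. 291.] hinge [262. 299.]
0.9 [269.6 306.2]
1.05 [265.1 304.3]
1.15 [262.  302.9]
1.25 [258.9 301.5]
side jaws [250. 348.] hinge [268. 365.]
0.9 [253.8 388.4]
1.05 [251.1 384.2]
1.15 [249.5 381.1]
1.25 [248.1 377.9]
[(np.int64(243), np.int64(376), np.int64(380)), (np.int64(244), np.int64(375), np.int64(381)), (np.int64(245), np.int64(374), np.int64(381)), (np.int64(246), np.int64(374), np.int64(381)), (np.int64(247), np.int64(374), np.int64(381)), (np.int64(248), np.int64(374), np.int64(381)), (np.int64(249), np.int64(374), np.int64(381)), (np.int64(250), np.int64(374), np.int64(381)), (np.int64(251), np.int64(374), np.int64(381)), (np.int64(254), np.int64(372), np.int64(372)), (np.int64(255), np.int64(371), np.int64(371)), (np.int64(256), np.int64(371), np.int64(371)), (np.int64(257), np.int64(370), np.int64(370)), (np.int64(258), np.int64(369), np.int64(369)), (np.int64(259), np.int64(369), np.int64(369)), (np.int64(260), np.int64(368), np.int64(368)), (np.int64(262), np.int64(367), np.int64(372)), (np.int64(263), np.int64(366), np.int64(366)), (np.int64(266), np.int
[... 238 characters left out ...]
(295), np.int64(304)), (np.int64(258), np.int64(294), np.int64(305)), (np.int64(259), np.int64(295), np.int64(305)), (np.int64(260), np.int64(295), np.int64(305)), (np.int64(261), np.int64(296), np.int64(304)), (np.int64(262), np.int64(296), np.int64(301)), (np.int64(263), np.int64(297), np.int64(299))]
(array([0.47078584, 0.21677537, 0.03516881]), [2.263669605778787, 2.2636696057786496]) [0.47919634 0.2059776  0.05      ] [0.46871874 0.19976501 0.05      ]
(array([0.47577854, 0.20520625, 0.05010173]), [1.0300564064215463, 1.030056406421574]) [0.47669777 0.20445454 0.05      ] [0.4750952  0.20658246 0.05      ]
[0.48530599 0.21170594 0.        ]
[4.84223536e-01 1.83011590e-01 1.11022302e-16]
```

The handle is at its stop: the knob is seen at side (378,247.5) and scene (300,258.5), which matches 1.25 rad. Next I grip the jaws and lift.

```bash
python3 -m crank '[30,-33,9.5,0,0,30,-66,19,0,0,30,-66,19,-35,0,30,-66,19,-70,0,30,-66,19,-100,0,30,-66,19,-125,0,30,-66,19,-144,0,30,-66,19,-144,0,30,-66,19,-144,0,30,-66,19,-144,0]' 60
python3 look.py w4
```

```text
time_s: 8.6
ee_pos: [0.5244, -0.2106, 0.2764]
eef_rot: [[0.961, -0.276, 0.001], [-0.276, -0.961, -0.001], [0.001, 0.0, -1.0]]
force: [0.7, -0.0, 0.3]
width: 0.885
gripper_force: 0.0
[ 0.5244 -0.2106  0.2764] [[0.961, -0.276, 0.001], [-0.276, -0.961, -0.001], [0.001, 0.0, -1.0]] 0.884567562535655 8.6 [-22.   23.8 107.1  -0.   49.   84. ]
```

View pics/w4.png

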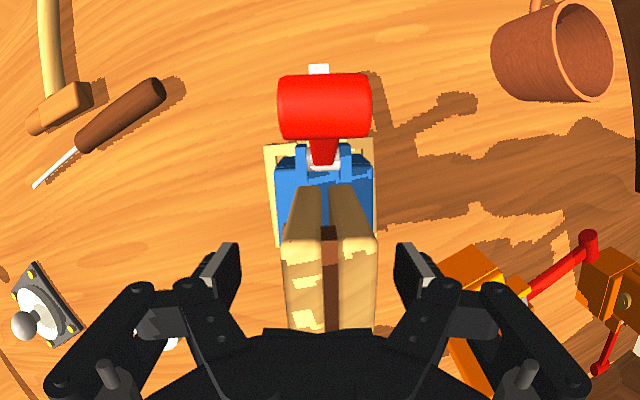

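Wrist picture: jaws at about (331,285), pads centred at about (318,275). The jaws sit about 4 mm to the -y side and are turned about 2°. I'll correct that and grip.

```bash
python3 -m crank '[30,-1,-3.5,4,0.035,30,-1,-3.5,4,0.035,30,-1,-3.5,4,0.035,120,-1,-3.5,4,0.035,180,-1,-3.5,4,0.035,255,-1,-3.5,4,0.035,255,-1,-3.5,4,0.035,255,-1,-3.5,4,0.035,255,-1,-3.5,4,0.035,255,-1,-3.5,4,0.035]' 60
```

```text
time_s: 9.48
ee_pos: [0.5228, -0.2141, 0.2794]
eef_rot: [[0.97, -0.242, 0.0], [-0.242, -0.97, -0.0], [0.0, 0.0, -1.0]]
force: [-2.3, -2.2, 4.7]
width: 0.39
gripper_force: 60.4
```

```bash
python3 -m crank '[255,0,0,10,0,255,0,0,25,0,255,0,0,45,0,255,0,0,70,0,255,0,0,95,0,255,0,0,120,0,255,0,0,130,0,255,-8,20,130,0,255,-20,48,130,0,255,-35,84,130,0,255,-50,120,130,0,255,-65,156,130,0,255,-80,192,130,0,255,-95,228,130,0,255,-108,260,130,0,255,-118,284,130,0,255,-123,294,130,0,255,-123,294,130,0,255,-123,294,130,0,255,-123,294,130,0]' 60
python3 look.py w5 ball_center:.05 mount:0 jaws:.25 handle_knob:.28
python3 - <<'E'
from h import *
S={}
for c in("scene","side"):
    for k in range(3):
        im=cams.grab_frame(c)
        for r in models.spot_point("ball_center",c)[:1]: S.setdefault(c,[]).append(r["position"])
    cv2.imwrite(f"pics/{c}5.png",im[:,:,::-1]); print(c,np.round(S[c],1).tolist())
    for l in("clamp","jaws","handle_hinge","socket"): print(l,[(np.round(r["position"],1).tolist(),round(r["confidence"],2)) for r in models.spot_point(l,c)[:6]])
a=[cv2.imread(f"pics/{n}5.png") for n in("scene","side")]
cv2.imwrite("pics/w5c.png",np.vstack([cv2.imread("pics/w5.png")[:, :],np.hstack([a[0][90:250,230:490][:, :],a[1][60:220,190:450]])[:, :640 if 0 else 520] if 0 else cv2.resize(np.hstack([a[0][100:250,250:500],a[1][90:240,200:450]]),(640,192))]))
E
```

```text
time_s: 11.15
ee_pos: [0.3997, 0.0799, 0.4087]
eef_rot: [[0.97, -0.242, -0.001], [-0.242, -0.97, -0.0], [-0.001, 0.001, -1.0]]
force: [0.5, -0.1, -10.0]
width: 0.392
gripper_force: 62.9
[0.3997 0.0799 0.4087] [[0.97, -0.242, -0.001], [-0.242, -0.97, -0.0], [-0.001, 0.001, -1.0]] 0.39199782895337787 11.15 [ 1.110e+01 -1.000e-01  1.182e+02 -0.000e+00  6.200e+01  1.151e+02]
ball_center [135.4 194.1] 0.59 [0.4802 0.2005 0.05  ]
mount [134.2 215.2] 0.77 [0.4757 0.1929 0.    ]
jaws [272.4 316.5] 0.89 [0.3957 0.0815 0.25  ]
jaws [118.5 620.8] 0.75 [ 0.4349 -0.1196  0.25  ]
jaws [177.1 575. ] 0.72 [ 0.408  -0.0689  0.25  ]
handle_knob [211.5 615.1] 0.84 [ 0.3962 -0.0719  0.28  ]
handle_knob [250.  492.5] 0.83 [0.4015 0.0089 0.28  ]
handle_knob [104.1 315.4] 0.7 [0.4682 0.0638 0.28  ]
scene [[124.3, 339.5], [161.3, 381.1], [161.3, 383.5]]
clamp [([282.6, 161.1], 0.91), ([157.1, 337.5], 0.86), ([198.9, 187.3], 0.73), ([254.1, 241.0], 0.68), ([217.7, 260.9], 0.61)]
jaws [([233.5, 234.2], 0.87), ([122.8, 339.2], 0.83), ([197.6, 255.2], 0.83), ([271.2, 148.7], 0.72), ([173.8, 178.0], 0.7), ([204.1, 324.4], 0.55)]
handle_hinge [([199.0, 184.0], 0.97), ([254.5, 226.7], 0.96), ([145.5, 346.3], 0.9), ([193.2, 254.9], 0.77), ([263.6, 149.6], 0.56), ([152.9, 449.9], 0.52)]
socket [([249.3, 240.3], 0.97), ([277.4, 159.7], 0.92), ([144.5, 334.8], 0.77), ([193.5, 187.9], 0.64), ([211.7, 259.4], 0.61), ([122.4, 337.8], 0.38)]
side [[176.4, 317.1], [174.2, 319.5], [174.6, 317.7]]
clamp [([180.4, 300.2], 0.96), ([319.3, 306.2], 0.72), ([224.2, 427.6], 0.66), ([328.7, 195.9], 0.65), ([282.7, 278.5], 0.6)]
jaws [([287.8, 296.5], 0.71), ([252.1, 274.2], 0.63), ([296.4, 172.7], 0.6), ([144.0, 293.9], 0.59)]
handle_hinge [([318.5, 305.9], 0.89), ([160.1, 311.8], 0.83), ([261.1, 263.6], 0.77)]
socket [([323.2, 191.0], 0.93), ([315.7, 302.4], 0.73), ([276.0, 279.8], 0.67), ([171.5, 297.1], 0.55)]
```

View pics/w5c.png

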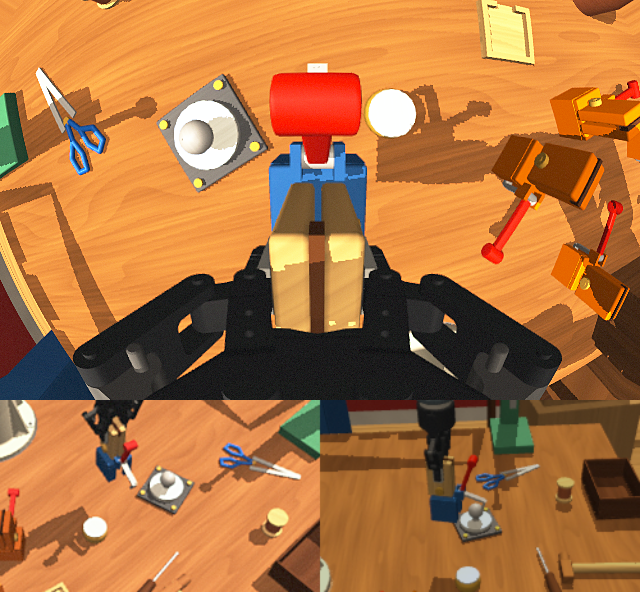

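Wrist picture: ball at about (197,137), mount plate with four yellow screws around (210,133), clamp held upright with the handle up. Next I measure the mount centre from the screws and the clamp's offset in the hand.

```bash
cat > m.py <<'E'
from h import *
from scipy.optimize import least_squares
s=monitor.observe(); R=np.array(s["eef_rot"]); T=np.array(s["ee_pos"]); C={c:cams.calibration(c) for c in("scene","side","wrist")}
F={"scene":"pics/scene5.png","side":"pics/side5.png","wrist":"pics/w5.png"}
g0=np.array([.477,.204,0])
for c in C:
    im=cv2.imread(F[c]); h=cv2.cvtColor(im,cv2.COLOR_BGR2HSV)
    m=cv2.inRange(h,(22,110,110),(35,255,255))
    q=proj(c,g0+[0,0,.01],C[c]); rad=75 if c=="wrist" else 28
    n,_,st,ce=cv2.connectedComponentsWithStats(m)
    P=[(atz(c,ce[i][::-1],.012,C[c]),st[i,4]) for i in range(1,n) if np.hypot(ce[i][1]-q[0],ce[i][0]-q[1])<rad and st[i,4]>=(10 if c=="wrist" else 2)]
    print(c,[(np.round(p[:2],4).tolist(),int(a)) for p,a in P], np.round(np.mean([p for p,_ in P],0),4) if P else "")
B={"scene":[161.3,382.3],"side":[174.6,318.3],"wrist":[135.4,194.1]}
for c in B: print("ball",c,np.round(atz(c,B[c],.05,C[c]),4))
print("ball tri",tri([ray(c,B[c],C[c]) for c in B]))
pts={"clamp":[0,0,0],"jaws":[-8,0,122],"hinge":[36,0,66],"socket":[0,0,28],"knob":[62.8,0,146.7]}
D=[("scene","clamp",157.1,337.5),("scene","jaws",122.8,339.2),("scene","hinge",145.5,346.3),("scene","socket",144.5,334.8),
("side","clamp",180.4,300.2),("side","jaws",144,293.9),("side","hinge",160.1,311.8),("side","socket",171.5,297.1),("wrist","knob",104.1,315.4),("wrist","jaws",272.4,316.5)]
yaw0=np.arctan2(R[1,0],R[0,0])
def f(p,full=False):
    e=[]
    y=p[3]; Z=np.array([[np.cos(y),-np.sin(y),0],[np.sin(y),np.cos(y),0],[0,0,1]])
    for c,k,r,q in D:
        w=.3 if c=="wrist" else 1
        e+=list((np.array(proj(c,p[:3]+Z@np.array(pts[k])/1000,C[c]))-[r,q])*w)
    return np.array(e+[(y-yaw0)/.01])
o=least_squares(f,[T[0]+.008,T[1],.13,yaw0],loss="soft_l1"); print("clamp org",np.round(o.x,4),"yaw0",yaw0); print(np.round(f(o.x),1))
print("nominal org",T+R@np.array([.008,0,0])-[0,0,.1547+.122])
print("in tool",R.T@(o.x[:3]-T))
E
python3 m.py
```

```text
scene [([0.4219, 0.2287], 6), ([0.5069, 0.2538], 6), ([0.4449, 0.1443], 7), ([0.5321, 0.169], 7)] [0.4765 0.199  0.012 ]
side [([0.5091, 0.2538], 7), ([0.5338, 0.1689], 8), ([0.4489, 0.146], 9)] [0.4973 0.1896 0.012 ]
wrist [([0.5338, 0.1705], 71), ([0.5096, 0.2557], 56), ([0.4485, 0.1462], 70), ([0.424, 0.2313], 60)] [0.479  0.2009 0.012 ]
ball scene [0.4811 0.2012 0.05  ]
ball side [0.47   0.2064 0.05  ]
ball wrist [0.4807 0.2012 0.05  ]
ball tri (array([0.47698859, 0.20280946, 0.04949517]), [3.6359450529165085, 7.467774336310145, 3.9987649059128474])
clamp org [ 0.4073  0.079   0.1344 -0.2416] yaw0 -0.24420352174902865
[-4.4  1.5  0.9 -0.8  2.  -0.4  2.4  4.4 -2.  -1.7 -0.9 -0.6  1.1 -2.3
 -0.7  0.9  0.   0.2 -0.2  0.   0.3]
nominal org [0.40753676 0.07823542 0.13247019]
in tool [ 0.00758537 -0.00073116  0.27472176]
```

```bash
cat > e.py <<'E'
from h import *
s=monitor.observe(); R=np.array(s["eef_rot"]); T=np.array(s["ee_pos"]); c=cams.calibration("wrist")
W=lambda p:np.round(proj("wrist",T+R@np.array(p),c),1)
for dx in(-4,0,4):
    print(dx,"front top",[W([.028+dx/1e3,y,.1274]) for y in(-.017,.017)],"back top",[W([-.028+dx/1e3,y,.1274]) for y in(-.017,.017)],"block front top",W([.038+dx/1e3,0,.2134]))
g=cv2.cvtColor(cv2.imread("pics/w5.png"),cv2.COLOR_BGR2GRAY).astype(int)
for q in(295,345): print(q,g[215:260,q].tolist(),g[315:345,q].tolist())
print(g[300,255:375].tolist())
E
python3 e.py
```

```text
-4 front top [array([244.4, 268.9]), array([244.4, 368.1])] back top [array([361.5, 278.4]), array([361.4, 357.9])] block front top [170.6 317.8]
0 front top [array([233.6, 268.3]), array([233.6, 368.8])] back top [array([355.1, 277.8]), array([355. , 358.6])] block front top [164.  317.8]
4 front top [array([222.5, 267.7]), array([222.5, 369.5])] back top [array([348.5, 277.1]), array([348.4, 359.3])] block front top [157.3 317.8]
295 [91, 90, 89, 93, 93, 91, 94, 91, 91, 90, 86, 93, 91, 94, 92, 92, 91, 93, 115, 139, 169, 187, 202, 205, 210, 213, 220, 223, 227, 230, 230, 230, 230, 233, 233, 234, 235, 237, 236, 236, 235, 235, 237, 236, 237] [179, 180, 174, 178, 175, 175, 173, 172, 168, 169, 170, 178, 182, 196, 139, 30, 25, 23, 20, 27, 24, 14, 23, 19, 22, 24, 35, 23, 30, 26]
345 [89, 93, 95, 92, 94, 95, 88, 91, 92, 94, 94, 91, 92, 91, 94, 90, 91, 92, 120, 149, 179, 201, 215, 220, 222, 225, 223, 226, 230, 232, 230, 230, 231, 229, 231, 231, 232, 232, 233, 234, 237, 237, 237, 239, 235] [181, 178, 176, 178, 178, 175, 175, 172, 172, 174, 176, 181, 196, 117, 29, 16, 21, 25, 23, 22, 26, 21, 29, 19, 22, 29, 27, 32, 31, 28]
[29, 25, 25, 29, 14, 25, 24, 27, 32, 23, 30, 25, 27, 21, 25, 24, 21, 43, 79, 141, 142, 144, 152, 165, 171, 175, 170, 172, 176, 174, 176, 179, 176, 177, 180, 177, 177, 180, 182, 183, 181, 184, 185, 184, 186, 182, 185, 185, 184, 179, 171, 167, 166, 171, 126, 81, 59, 60, 64, 58, 62, 65, 63, 57, 62, 63, 63, 59, 60, 99, 139, 142, 148, 156, 165, 171, 174, 175, 171, 174, 178, 176, 176, 178, 179, 177, 180, 180, 181, 182, 183, 182, 183, 187, 183, 190, 187, 187, 184, 185, 180, 169, 170, 170, 167, 157, 69, 38, 23, 8, 29, 25, 21, 26, 29, 20, 27, 27, 31, 28]
```

```bash
python3 -m crank '[255,10,18,0,0,255,25,43,0,0,255,40,69,0,0,255,55,95,0,0,255,66,114,0,0,255,71,122,0,0,255,71,122,0,0,255,71,122,-15,0,255,71,122,-30,0,255,71,122,-45,0,255,71,122,-53,0,255,71,122,-53,0,255,71,122,-53,0,255,71,122,-53,0]' 60
python3 - <<'E'
from h import *
s=monitor.observe(); R=np.array(s["eef_rot"]); T=np.array(s["ee_pos"]); O=T+R@[.0078,0,.2734]; print(T,O)
a=[]
for c,(r,q) in(("scene",(90,310)),("side",(90,250))):
    im=cams.grab_frame(c)[:,:,::-1].copy(); C=cams.calibration(c)
    im=cv2.resize(im[r:r+130,q:q+130],None,fx=3,fy=3,interpolation=2)
    for sx in(-.03,.03):
        for sy in(-.03,.03):
            p=proj(c,O+R@[sx,sy,0],C); cv2.circle(im,(int((p[1]-q+.5)*3),int((p[0]-r+.5)*3)),2,(0,255,0),-1)
    p=proj(c,[.4785,.2003,.05],C); cv2.circle(im,(int((p[1]-q+.5)*3),int((p[0]-r+.5)*3)),3,(255,0,255),-1)
    a.append(im)
cv2.imwrite("pics/over.png",np.hstack(a))
E
```

```text
time_s: 13.57
ee_pos: [0.4711, 0.202, 0.357]
eef_rot: [[0.97, -0.242, 0.001], [-0.242, -0.97, 0.0], [0.001, -0.001, -1.0]]
force: [0.2, 0.0, -7.8]
width: 0.392
gripper_force: 64.1
[0.4710735  0.2020433  0.35703007] [0.47893576 0.20026437 0.08363764]
```

View pics/over.png

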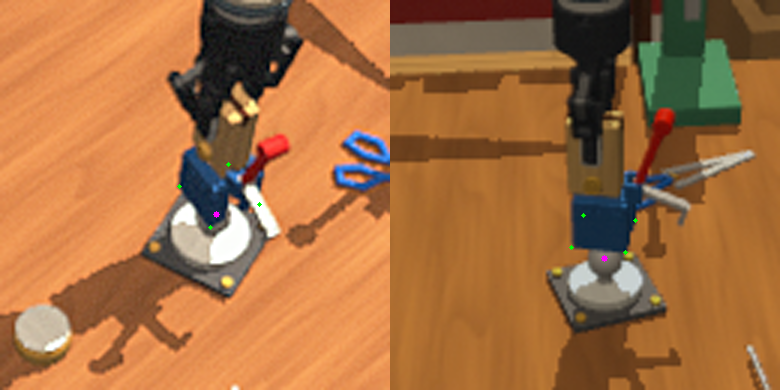

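Aligned over the ball, so I lower it gently and watch the force.

```bash
python3 -m crank '[255,0,0,-5,0,255,0,0,-10,0,255,0,0,-14,0,255,0,0,-18,0,255,0,0,-22,0,255,0,0,-26,0,255,0,0,-30,0,255,0,0,-30,0]' 60
```

```text
time_s: 14.33
ee_pos: [0.4705, 0.2021, 0.3252]
eef_rot: [[0.97, -0.242, -0.001], [-0.242, -0.97, -0.001], [-0.001, 0.001, -1.0]]
force: [-0.2, -0.0, -9.3]
width: 0.387
gripper_force: 63.9
```

```bash
python3 -m crank '[255,0,0,-5,0,255,0,0,-10,0,255,0,0,-15,0,255,0,0,-19,0,255,0,0,-22,0,255,0,0,-25,0,255,0,0,-25,0,255,0,0,-25,0]' 60
```

```text
time_s: 15.0
ee_pos: [0.4708, 0.2022, 0.3011]
eef_rot: [[0.97, -0.242, -0.0], [-0.242, -0.97, -0.0], [-0.0, 0.0, -1.0]]
force: [-0.3, -0.7, -9.4]
width: 0.392
gripper_force: 64.1
```

```bash
python3 -m crank '[255,0,0,-2,0,255,0,0,-4,0,255,0,0,-5,0,255,0,0,-6,0,255,0,0,-6,0,255,0,0,-6,0]' 60
```

```text
time_s: 15.5
ee_pos: [0.4708, 0.2022, 0.2954]
eef_rot: [[0.97, -0.242, 0.0], [-0.242, -0.97, -0.0], [0.0, -0.0, -1.0]]
force: [-1.7, -1.4, -3.4]
width: 0.386
gripper_force: 64.6
```

```bash
python3 -m crank '[255,0,0,-0.7,0,255,0,0,-1.3,0,255,0,0,-1.3,0,255,0,0,-1.3,0,255,0,0,-1.3,0]' 60
```

```text
time_s: 15.92
ee_pos: [0.4708, 0.2021, 0.2954]
eef_rot: [[0.97, -0.242, 0.0], [-0.242, -0.97, 0.0], [0.0, -0.0, -1.0]]
force: [-6.4, -4.0, 12.9]
width: 0.393
gripper_force: 66.9
```

```bash
python3 -m crank '[255,0,0,1,0,140,0,0,1,0,60,0,0,1,0,60,0,0,1,0,60,0,0,1,0,60,0,0,1,0,60,0,0,30,0,60,0,0,70,0,60,0,0,110,0,90,34,-8.5,120,0,90,68.5,-17,120,0,90,68.5,-17,120,0,90,68.5,-17,120,0]' 30
python3 look.py w6 jaws:.144 handle_knob:.169 handle_hinge:.088
```

```text
time_s: 17.0
ee_pos: [0.5404, 0.1847, 0.4139]
eef_rot: [[0.97, -0.243, 0.001], [-0.243, -0.97, 0.0], [0.0, -0.0, -1.0]]
force: [-0.5, -0.2, -0.4]
width: 0.647
gripper_force: 0.0
[0.5404 0.1847 0.4139] [[0.97, -0.243, 0.001], [-0.243, -0.97, 0.0], [0.0, -0.0, -1.0]] 0.6466026746631249 17.0 [ 18.7  14.9  99.8  -0.   65.3 122.8]
jaws [253.9 610.6] 0.97 [ 0.3778 -0.1653  0.144 ]
jaws [277.6 316. ] 0.84 [0.4718 0.2033 0.144 ]
jaws [336.6 619.6] 0.62 [ 0.1721 -0.266   0.144 ]
handle_knob [264.2 635.3] 0.84 [ 0.3599 -0.2017  0.169 ]
handle_knob [210.5 319.7] 0.83 [0.5392 0.1835 0.169 ]
handle_knob [311.6 543.8] 0.74 [ 0.3667 -0.0231  0.169 ]
handle_hinge [265.3 575.3] 0.95 [ 0.3383 -0.1511  0.088 ]
handle_hinge [213. 316.] 0.59 [0.5125 0.1932 0.088 ]
```

The knob is where I predicted. Down, and pinch it.

```bash
python3 -m crank '[90,-1,0,-30,0,90,-1,0,-60,0,90,-1,0,-80,0,90,-1,0,-90,0,90,-1,0,-90,0,90,-1,0,-90,0,180,-1,0,-90,0,255,-1,0,-90,0,255,-1,0,-90,0,255,-1,0,-90,0,255,-1,0,-90,0,255,-1,0,-90,0]' 30
```

```text
time_s: 18.2
ee_pos: [0.539, 0.1851, 0.3252]
eef_rot: [[0.97, -0.242, 0.003], [-0.242, -0.97, 0.0], [0.003, -0.001, -1.0]]
force: [1.8, -2.1, 6.8]
width: 0.301
gripper_force: 34.5
```

```bash
python3 -m crank '[255,9.6,-2.4,-4,0,255,18.5,-4.6,-9,0,255,26.9,-6.7,-15.4,0,255,34.3,-8.6,-22.7,0,255,40.8,-10.2,-31,0,255,46.4,-11.6,-40,0,255,50.7,-12.7,-49.5,0,255,53.9,-13.5,-59.6,0,255,55.8,-13.9,-70,0,255,56.5,-14.1,-80.7,0,255,56.5,-14.1,-82.5,0,255,56.5,-14.1,-83,0,255,56.5,-14.1,-83,0]' 30
```

```text
time_s: 19.28
ee_pos: [0.5956, 0.171, 0.2407]
eef_rot: [[0.97, -0.242, 0.002], [-0.242, -0.97, 0.0], [0.002, -0.001, -1.0]]
force: [7.4, -2.4, 5.9]
width: 0.298
gripper_force: 34.6
```

```bash
python3 -m crank '[255,-1,0,-1,0,255,-1.5,0,-2,0,255,-1.5,0,-3,0,255,-1.5,0,-3,0,255,-1.5,0,-3,0]' 30
```

```text
time_s: 19.7
ee_pos: [0.5956, 0.171, 0.2392]
eef_rot: [[0.97, -0.241, 0.007], [-0.241, -0.97, 0.001], [0.007, -0.002, -1.0]]
force: [11.3, -4.7, 10.1]
width: 0.296
gripper_force: 35.0
```

Now I let go, shut the fingers, and press the knob from above to make sure it's fully down.

```bash
python3 -m crank '[100,0,0,3,0,100,0,0,3,0,100,0,0,3,0,100,0,0,3,0,100,0,0,35,0,100,0,0,60,0,255,0,0,60,0,255,0,0,60,0,255,0,0,60,0,255,0,0,60,0,255,0,0,60,0,255,0,0,60,0,255,0,0,60,0]' 30
python3 look.py w7 jaws:.144 handle_knob:.088 handle_hinge:.088
python3 - <<'E'
from h import *
O=np.array([.4785,.2003,.022]);u=np.array([.97,-.242,0])
for c in("scene","side"):
    im=cams.grab_frame(c); h=cv2.cvtColor(im,cv2.COLOR_RGB2HSV); cv2.imwrite(f"pics/{c}7.png",im[:,:,::-1])
    print(c,[(np.round(r["position"],1).tolist(),round(r["confidence"],2)) for r in models.spot_point("handle_knob",c)],"pred",[np.round(proj(c,O+u*(.036+.085*np.cos(a))+[0,0,.066+.085*np.sin(a)]),1).tolist() for a in(0,.1,.2)])
    print("jaws",[(np.round(r["position"],1).tolist(),round(r["confidence"],2)) for r in models.spot_point("jaws",c)],"pred",np.round(proj(c,O-.008*u+[0,0,.122]),1))
E
```

```text
time_s: 20.78
ee_pos: [0.5931, 0.171, 0.2971]
eef_rot: [[0.97, -0.242, -0.001], [-0.242, -0.97, -0.0], [-0.001, 0.001, -1.0]]
force: [0.0, -0.0, -0.0]
width: 0.002
gripper_force: 0.0
[0.5931 0.171  0.2971] [[0.97, -0.242, -0.001], [-0.242, -0.97, -0.0], [-0.001, 0.001, -1.0]] 0.0021675097599615453 20.7833 [ 15.9  26.2  99.6   0.   54.2 119.9]
jaws [384.4 629.7] 0.77 [ 0.294 -0.161  0.144]
jaws [319.6 318.2] 0.33 [0.5658 0.1776 0.144 ]
handle_knob [381.7 567.6] 0.8 [ 0.3031 -0.0805  0.088 ]
handle_knob [222.4 319.8] 0.75 [0.5951 0.1691 0.088 ]
handle_hinge [332.5 313.3] 0.96 [0.5124 0.1942 0.088 ]
handle_hinge [336.2 609.6] 0.85 [ 0.3518 -0.1413  0.088 ]
scene [([217.8, 187.8], 0.78), ([280.4, 208.7], 0.53), ([181.8, 401.4], 0.49), ([238.5, 136.3], 0.44), ([170.9, 258.5], 0.41)] pred [[182.4, 404.8], [180.7, 405.1], [178.8, 405.3]]
jaws [([194.1, 254.5], 0.86), ([234.8, 233.1], 0.79), ([139.9, 383.5], 0.78), ([269.6, 149.4], 0.58)] pred [140.6 383.4]
side [([328.7, 230.3], 0.85), ([241.7, 248.3], 0.66), ([351.0, 314.5], 0.59), ([167.4, 358.9], 0.5)] pred [[170.0, 357.2], [167.9, 357.2], [165.7, 356.9]]
jaws [([149.0, 319.8], 0.9), ([297.5, 175.9], 0.75), ([288.3, 294.9], 0.73), ([390.0, 265.1], 0.72), ([252.1, 273.3], 0.66)] pred [151.8 317.9]
```

```bash
python3 -m crank '[255,2,-0.5,-12,0,255,2,-0.5,-20,0,255,2,-0.5,-24,0,255,2,-0.5,-26,0,255,2,-0.5,-27,0,255,2,-0.5,-27,0,255,2,-0.5,-27,0]' 30
```

```text
time_s: 21.87
ee_pos: [0.5954, 0.1705, 0.2711]
eef_rot: [[0.97, -0.242, 0.0], [-0.242, -0.97, -0.0], [0.0, 0.0, -1.0]]
force: [-0.1, -1.1, 3.0]
width: 0.002
gripper_force: 1.1
```

```bash
python3 -m crank '[255,0,0,-1,0,255,0,0,-1.5,0,255,0,0,-1.5,0,255,0,0,-1.5,0]' 30
```

```text
time_s: 22.2
ee_pos: [0.5953, 0.1706, 0.2696]
eef_rot: [[0.97, -0.242, 0.0], [-0.242, -0.97, 0.0], [0.0, -0.0, -1.0]]
force: [-0.6, -2.0, 2.7]
width: 0.001
gripper_force: 1.3
```

```bash
python3 -m crank '[255,0,0,-1,0,255,0,0,-2,0,255,0,0,-3,0,255,0,0,-3,0,255,0,0,-3,0]' 30
```

```text
time_s: 22.62
ee_pos: [0.5952, 0.1706, 0.2662]
eef_rot: [[0.97, -0.242, -0.0], [-0.242, -0.97, 0.0], [-0.0, 0.0, -1.0]]
force: [0.5, 0.3, 2.1]
width: -0.002
gripper_force: 1.1
```

```bash
python3 -m crank '[255,0,0,-1,0,255,0,0,-2,0,255,0,0,-3,0,255,0,0,-3,0,255,0,0,-3,0]' 30
python3 look.py w8 handle_knob:.088
```

```text
time_s: 23.03
ee_pos: [0.5952, 0.1706, 0.2632]
eef_rot: [[0.97, -0.242, -0.0], [-0.242, -0.97, -0.0], [-0.0, 0.0, -1.0]]
force: [-0.8, -1.0, 2.0]
width: -0.004
gripper_force: 1.1
[0.5952 0.1706 0.2632] [[0.97, -0.242, -0.0], [-0.242, -0.97, -0.0], [-0.0, 0.0, -1.0]] -0.003755355319414046 23.0333 [ 15.9  28.9 100.5   0.   50.6 119.8]
handle_knob [398.9 581.5] 0.89 [ 0.3053 -0.0818  0.088 ]
handle_knob [237.3 315.9] 0.63 [0.6021 0.1699 0.088 ]
```

```bash
python3 -m crank '[255,0,0,-1,0,255,0,0,-2,0,255,0,0,-3,0,255,0,0,-3,0,255,0,0,-3,0]' 30
python3 - <<'E'
from h import *
O=np.array([.4785,.2003,.022]);u=np.array([.97,-.242,0])
for n in("7","8"):
  for c in("scene","side"):
    if n=="8": cv2.imwrite(f"pics/{c}8.png",cams.grab_frame(c)[:,:,::-1])
    im=cv2.imread(f"pics/{c}{n}.png"); h=cv2.cvtColor(im,cv2.COLOR_BGR2HSV)
    m=cv2.inRange(h,(0,190,90),(6,255,255))|cv2.inRange(h,(174,190,90),(180,255,255))
    q=proj(c,O+u*.1+[0,0,.07]); mm=np.zeros_like(m); r0,c0=int(q[0]),int(q[1]); mm[r0-30:r0+30,c0-35:c0+35]=m[r0-30:r0+30,c0-35:c0+35]
    ys,xs=np.nonzero(mm); print(n,c,len(ys),"rows",[(int(x),int(ys[xs==x].min()),int(ys[xs==x].max())) for x in sorted(set(xs))])
    print({a:np.round(proj(c,O+u*(.036+.085*np.cos(a))+[0,0,.066+.085*np.sin(a)]),1).tolist() for a in(-.1,0,.1,.2)})
E
```

```text
time_s: 23.55
ee_pos: [0.5952, 0.1706, 0.2602]
eef_rot: [[0.97, -0.242, -0.0], [-0.242, -0.97, -0.0], [-0.0, 0.0, -1.0]]
force: [0.1, 0.2, 2.6]
width: 0.003
gripper_force: 1.0
7 scene 104 rows [(389, 163, 165), (390, 164, 167), (391, 166, 168), (392, 168, 169), (393, 168, 170), (394, 169, 172), (395, 170, 173), (396, 171, 174), (397, 171, 175), (398, 171, 177), (399, 172, 178), (400, 173, 184), (401, 174, 184), (402, 178, 186), (403, 178, 185), (404, 179, 185), (405, 179, 184), (406, 178, 184), (407, 179, 183), (408, 180, 183)]
{-0.1: [183.8, 404.3], 0: [182.4, 404.8], 0.1: [180.7, 405.1], 0.2: [178.8, 405.3]}
7 side 119 rows [(334, 167, 169), (335, 167, 170), (336, 167, 170), (337, 167, 170), (338, 167, 170), (339, 167, 170), (340, 167, 170), (341, 167, 170), (342, 167, 170), (343, 168, 170), (344, 168, 170), (345, 168, 170), (346, 168, 171), (347, 168, 171), (348, 168, 171), (349, 168, 171), (350, 168, 171), (351, 168, 171), (352, 168, 171), (353, 170, 171), (354, 169, 172), (355, 168, 173), (356, 167, 174), (357, 166, 174), (358, 167, 174), (359, 167, 173), (360, 168, 170)]
{-0.1:
[... 242 characters left out ...]
188), (407, 185, 187), (408, 185, 187), (409, 185, 186)]
{-0.1: [183.8, 404.3], 0: [182.4, 404.8], 0.1: [180.7, 405.1], 0.2: [178.8, 405.3]}
8 side 102 rows [(336, 170, 170), (337, 167, 170), (338, 167, 171), (339, 168, 171), (340, 168, 171), (341, 168, 171), (342, 169, 171), (343, 169, 171), (344, 169, 172), (345, 169, 172), (346, 169, 172), (347, 170, 172), (348, 170, 172), (349, 170, 173), (350, 170, 173), (351, 170, 173), (352, 171, 173), (353, 171, 173), (354, 172, 174), (355, 172, 174), (356, 172, 174), (357, 172, 176), (358, 172, 177), (359, 173, 177), (360, 172, 177), (361, 170, 176), (362, 172, 172)]
{-0.1: [172.1, 357.0], 0: [170.0, 357.2], 0.1: [167.9, 357.2], 0.2: [165.7, 356.9]}
```

```bash
python3 - <<'E'
from h import *
O=np.array([.4785,.2003,.022]);u=np.array([.97,-.242,0]);v=np.array([.242,.97,0])
for c in("scene","side"):
    print(c,"hinge",np.round(proj(c,O+u*.036+[0,0,.066]),1),"jaws top corners",[np.round(proj(c,O+x*u+y*v+[0,0,.146]),1).tolist() for x,y in((-.036,-.017),(-.036,.017),(.02,.017),(.02,-.017))])
    for n in("7","8"):
        h=cv2.cvtColor(cv2.imread(f"pics/{c}{n}.png"),cv2.COLOR_BGR2HSV); q=proj(c,O+[0,0,.08]); r0,c0=int(q[0]),int(q[1])
        for nm,lo,hi in(("blue",(100,140,40),(118,255,255)),("wood",(14,60,120),(30,150,255))):
            m=np.zeros(h.shape[:2],np.uint8); m[r0-45:r0+40,c0-28:c0+28]=cv2.inRange(h,lo,hi)[r0-45:r0+40,c0-28:c0+28]
            k,_,st,ce=cv2.connectedComponentsWithStats(m); i=1+np.argmax(st[1:,4]); print(n,nm,st[i].tolist(),np.round(ce[i],1))
E
```

```text
scene hinge [162.  389.2] jaws top corners [[131.2, 374.3], [126.9, 384.0], [139.8, 394.4], [144.3, 384.6]]
7 blue [368, 152, 26, 24, 242] [377.6 163. ]
7 wood [374, 128, 19, 17, 160] [383.2 135.8]
8 blue [368, 152, 28, 24, 234] [378.7 163.5]
8 wood [378, 133, 13, 16, 90] [383.9 140.6]
side hinge [167.4 331.5] jaws top corners [[147.5, 307.9], [141.8, 310.2], [143.4, 327.4], [149.2, 325.5]]
7 blue [311, 164, 23, 25, 321] [321.4 178. ]
7 wood [309, 146, 17, 4, 46] [316.8 147.9]
8 blue [312, 165, 23, 24, 313] [322.2 177.7]
8 wood [314, 145, 17, 6, 49] [322.2 147.6]
```

The extra travel came from the clamp tipping: the wood top moved about 5 px in the side view. The handle was already at its stop when contact began at z 0.271. I'll ease off slowly so it settles back, then check.

```bash
python3 -m crank '[255,0,0,1,0,255,0,0,2,0,255,0,0,3,0,255,0,0,4,0,255,0,0,5,0,255,0,0,6,0,255,0,0,7,0,255,0,0,8,0,255,0,0,9,0,255,0,0,10,0,255,0,0,11,0,255,0,0,12,0,255,0,0,13,0,255,0,0,14,0,255,0,0,16,0,255,0,0,30,0,255,0,0,60,0,255,0,0,100,0,255,0,0,140,0,255,0,0,140,0]' 30
cat > v.py <<'E'
from h import *
from scipy.optimize import least_squares
im={}
O=np.array([.4785,.2003,.022]);u=np.array([.97,-.242,0])
for c in("scene","side"):
    a=cams.grab_frame(c)[:,:,::-1]; cv2.imwrite(f"pics/{c}9.png",a); h=cv2.cvtColor(np.ascontiguousarray(a),cv2.COLOR_BGR2HSV)
    q=proj(c,O+[0,0,.08]); r0,c0=int(q[0]),int(q[1])
    for nm,lo,hi in(("blue",(100,140,40),(118,255,255)),("wood",(14,60,120),(30,150,255))):
        m=np.zeros(h.shape[:2],np.uint8); m[r0-45:r0+40,c0-28:c0+28]=cv2.inRange(h,lo,hi)[r0-45:r0+40,c0-28:c0+28]
        k,_,st,ce=cv2.connectedComponentsWithStats(m); i=1+np.argmax(st[1:,4]); print(c,nm,st[i].tolist(),np.round(ce[i],1))
    m=cv2.inRange(h,(0,190,90),(6,255,255))|cv2.inRange(h,(174,190,90),(180,255,255))
    q=proj(c,O+u*.1+[0,0,.07]); mm=np.zeros_like(m); r0,c0=int(q[0]),int(q[1]); mm[r0-30:r0+30,c0-35:c0+35]=m[r0-30:r0+30,c0-35:c0+35]
    ys,xs=np.nonzero(mm); print([(int(x),int(ys[xs==x].min()),int(ys[xs==x].max())) for x in sorted(set(xs))])
    for l in("handle_knob","handle_hinge","jaws"):
        for r in models.spot_point(l,c):
            if np.hypot(r["position"][0]-r0,r["position"][1]-c0)<50: print(l,np.round(r["position"],1))
E
python3 v.py
```

```text
time_s: 25.32
ee_pos: [0.5973, 0.1711, 0.4088]
eef_rot: [[0.97, -0.242, 0.011], [-0.242, -0.97, 0.003], [0.01, -0.006, -1.0]]
force: [1.9, 0.6, 1.1]
width: -0.004
gripper_force: 0.0
scene blue [368, 152, 26, 24, 252] [377.7 163. ]
scene wood [374, 128, 19, 17, 163] [383.1 136. ]
[(388, 164, 164), (389, 163, 165), (390, 163, 167), (391, 163, 168), (392, 164, 169), (393, 166, 170), (394, 167, 172), (395, 169, 173), (396, 170, 174), (397, 172, 176), (398, 172, 177), (399, 174, 178), (400, 174, 184), (401, 177, 185), (402, 178, 186), (403, 178, 185), (404, 179, 185), (405, 178, 184), (406, 178, 184), (407, 179, 183), (408, 180, 183)]
handle_knob [181.2 403.8]
handle_hinge [160.5 388.9]
jaws [139.7 380.2]
side blue [311, 164, 22, 25, 319] [321.3 178.1]
side wood [309, 146, 17, 4, 45] [316.7 147.9]
[(334, 167, 169), (335, 167, 169), (336, 167, 170), (337, 167, 170), (338, 167, 170), (339, 167, 170), (340, 167, 170), (341, 167, 170), (342, 168, 170), (343, 168, 170), (344, 168, 170), (345, 168, 170), (346, 168, 171), (347, 168, 171), (348, 168, 171), (349, 168, 171), (350, 168, 171), (351, 168, 171), (352, 168, 171), (353, 170, 171), (354, 169, 172), (355, 168, 173), (356, 167, 174), (357, 166, 174), (358, 167, 174), (359, 167, 173), (360, 168, 170)]
handle_knob [170.3 358.6]
handle_hinge [166.  328.8]
jaws [151.9 318.2]
```

The clamp settled back onto the shoulder with pixel positions unchanged, and the handle reads level at its stop. The robot is clear, so I'm handing in.

```bash
python3 -c "
from station import job_done
print(job_done())"
```

```text
the job is handed in; nothing more can be done
None
```

The job is handed in with no verdict returned: by camera and contact height, the blue clamp is fully down on the ball and its red handle is down at the stop. A final test press briefly tipped the locked clamp about 0.1 rad, and it settled back to the same position.

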